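# Lock down the full parts bin

### The arm

A 6-joint arm with a two-finger parallel gripper is mounted at the origin on the work surface. World frame = base frame: x ahead of the robot, y to its left, z up, the work surface at z = 0. Lengths are in m, angles in degrees, forces in N, time in s.
With the tool pointing down it reaches from about 0.4 to 0.825 m from the base axis. Payload 7 kg.
Tool frame: the origin (TCP) lies at the very end of the fingers, on their centre line; the grasp point (between the pads) lies 19 mm behind it; z points along the fingers, y is the direction in which the jaws open and shut (so a half turn about z gives the same grasp; the last joint's range is limited). The gripper opens to 88 mm and grips with 3 to 60 N. Pads are 19 mm wide; open, the fingers measure 130 mm over their backs; the gripper's body (78 mm by 193 mm) begins 47 mm behind the grasp point.
Start: joints at [89.444, 20.546, 0.682, 0, -70.136, -16.507], TCP at [0.198, 0.645, 0.227] pointing down, gripper open.
Joint ranges: [-176.03, 176.03], [-82.01, 121.73], [-58.28, 71.71], [-173.87, 95.51], [-174.79, -0.11], [-173.66, 173.66]. Speed limits (degrees/s): [136.94, 136.94, 172.46, 180, 180, 180].

### API

Orientations are given as [roll, pitch, yaw] about the fixed x, y, z axes, in that order (R = Rz(yaw) Ry(pitch) Rx(roll)).
In Python, from plant import telemetry, optics, ctrl gives the robot as it stands.
- The arm moves only by the tool servo_tool, never from a script. Its argument "rows" is a list of rows, each a list of 3 entries, a list of its own where there are three numbers: the shift along the tool's x, y, z in m, then the turn, a rotation vector about the tool's x, y, z in units of 6 degrees (1.0 is 6 degrees), then the closure, from 0 (fully open) to 1 (shut). A call has 1 to 20 rows; each row shifts and turns the commanded pose from where the row before left it, along the tool's axes as they then stand; what a row does not reach is not made up. A row lasts 1/12 s, in which the tool goes at most 41.7 mm and 7.16 degrees, less where a joint would pass 70% of its speed; a pose out of reach is approached as far as the arm can. A call is refused whole if a number of a shift passes 0.0417 or a number of a turn 1, either way. A call with a gripper value outside its range is refused whole. The fingers move at their own pace and stop on an object; the grip force is fixed at half the most. Time passes only in rows, so rows that do not move let the fingers close. It gives the time, the measured TCP pose, the force and the opening at its end, in the units of the state.
- telemetry.get_obs(): the state, without advancing time (a new reading comes with each control period).
- optics.snapshot(name): name is "scene" or "top" or "wrist"; returns the picture (400x640x3 uint8, red, green, blue); there is no depth.
- optics.camera_info(name): a dict with "mtx" (3x3 intrinsics, pixels), "rvec" (rotation vector, rad) and "tvec" (3), from world to camera coordinates, as OpenCV has them. Camera axes: x right, y down, z forward; pixel columns grow to the right and rows downward; lengths in m; the calibration is good to about 2 mm. A picture is of the moment at which its call begins: read the wrist's pose just before it. camera_info takes no time and is no camera call; for the wrist camera it gives the pose at the moment of the call.
- ctrl.close_job(): hands the job in, once; it reports no verdict.
The state is a dict: "clock": time; "joint_pos": joint angles; "qvel": joint speeds; "tau": joint torques, N m; "tool_pos": TCP position; "orientation": TCP orientation; "force": force on the tool from outside, world axes, zero at the start; "moment": the same for the moment, N m; "opening": finger opening in m.
Only numpy, scipy, OpenCV 4.12 (cv2) and the standard library are available. Lean on these libraries where they do the work, as an engineer would, in place of code of your own. Each camera call takes 0.05 s, during which the arm holds its last target.

### The job

Two red parts bins stand in docks on the workshop bench. Lock down the bin that is full of bolts: swing the handle of its dock a quarter turn anticlockwise (seen from above), up over the cam, until it drops fully into the low notch, and let go. Leave the handle of the empty bin's dock as it is, and do not shift the bin of bolts.

Things in the scene. Friction and masses are not known exactly. Their poses are not given: they have to be found in the camera images.
- latch_bolts (a joint): Angle (rad) of the handle at the bin of bolts, about its upright pivot; starts 0 to 0.25, grows anticlockwise from above. Sprung down on a cam (6 to 9 N): level to 0.35, up 8 mm by 1.05, rests there to 1.27, drops 14 mm by 1.5 into the notch; locked 1.5 to 1.65 (stop), arm pointing away from the bin. 3 to 6 N at the knob turns it; it must be free to rise and fall: push or cage it, do not clamp.
- knob_bolts (a point): Centre of the upright black knob on that handle's end: 26 mm diameter, 40 mm tall. Height over the bench 96 mm at start, 104 on the cam, 90 in the notch. x: level along the arm, from pivot outward; z up. Pivot 75 mm from here against x. Arm: black bar 15 mm wide, 20 to 28 mm below, ends 11 mm beyond. Cam within 36 mm of the pivot. A 58 mm steel tongue behind the pivot swings over the bin's front.
- knob_empty (a point): The same point of the identical handle on the other dock, which holds the empty bin of the same kind. Leave it alone. The two docks swap sides from run to run; both handles start unlocked, lying across their bin's front, knob on the left seen from the robot.
- bin_bolts_center (a point): Centre (half-way up) of the open red plastic bin full of steel bolts, loose in its steel dock: 160 mm long, 100 wide, 75 high (front wall 52), standing 6 mm above the bench. x from its front (the handle's side, facing the robot) to its back, z up. The handle's pivot is on its centre line, 117 mm from here against x.

How it is judged:
By the outcome, as a careful person would: the job done as asked, in the order asked, and still so for the second after the job is handed in, with the robot touching nothing.
It also fails if it takes over 32 s, if anything falls off the work surface, if the arm or the gripper's body presses on something with over 40 N, if the wrist force passes 120 N, or if a joint passes its speed limit or range.

## Working session

There is one attempt and no reset: what is moved stays moved. The work goes in short steps, Python scripts to look and compute and a tool call to move; the robot and the scene stay as the last step left them, time stands still between calls to the robot, and variables do not carry over. Pictures are saved under pics/ and viewed, and the job is handed in when it is done.

Besides the shell and the picture viewer there is one more tool, called as name(argument=value, ...), one argument or row to a line, values as JSON. servo_tool: Moves the arm, as the interface text tells. Its arguments: {"type":"object","properties":{"rows":{"type":"array"}},"required":["rows"]}

```bash
mkdir -p pics; ls; python3 - <<'E'
from plant import telemetry, optics, ctrl
import cv2
for n in ("scene","top"):
    im=optics.snapshot(n); cv2.imwrite(f"pics/{n}0.png",im[:,:,::-1])
    print(n,optics.camera_info(n))
print(telemetry.get_obs())
E
```

```text
pics
scene {'mtx': array([[411.19641149,   0.        , 320.31732535],
       [  0.        , 411.19641149, 193.81299837],
       [  0.        ,   0.        ,   1.        ]]), 'rvec': array([ 1.13121986,  2.25266665, -1.05655643]), 'tvec': array([ 0.33613861, -0.22937708,  1.36856746])}
top {'mtx': array([[450.60994231,   0.        , 317.74634979],
       [  0.        , 450.60994231, 198.50555201],
       [  0.        ,   0.        ,   1.        ]]), 'rvec': array([ 2.14330201, -2.1581394 ,  0.15677333]), 'tvec': array([0.04233725, 0.63762191, 1.02911445])}
{'clock': 0.1, 'joint_pos': array([ 8.94437925e+01,  2.05870372e+01,  6.38872278e-01, -1.68250613e-02,
       -7.01360169e+01, -1.65074534e+01]), 'qvel': array([ 0.02262577,  0.0039329 ,  0.12493366,  0.08911006,  0.03228136,
       -0.0530967 ]), 'tau': array([-1.90631086e-03, -5.84163952e+01,  2.93749523e+01,  7.01541200e+00,
        1.01791124e-02, -4.98076213e-05]), 'tool_pos': array([0.19796488, 0.64485929, 0.22572142]), 'orientation': array([ 1.79914793e+02, -8.75594070e-03, -1.70693830e+01]), 'force': array([ 0.21446091, -0.15740946, -0.55436895]), 'moment': array([ 0.00194231,  0.00859046, -0.03191102]), 'opening': 0.08759436241331217}
```

View pics/scene0.png

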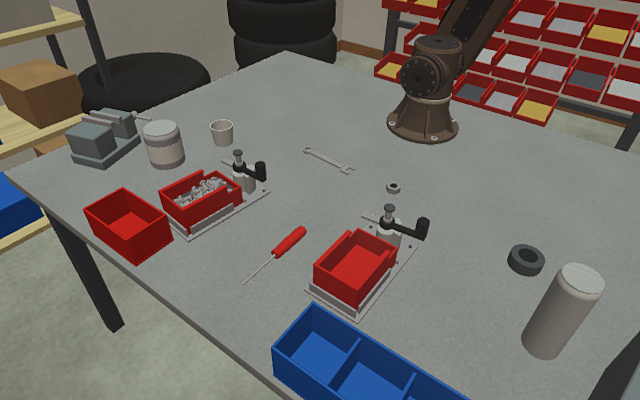

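View pics/top0.png

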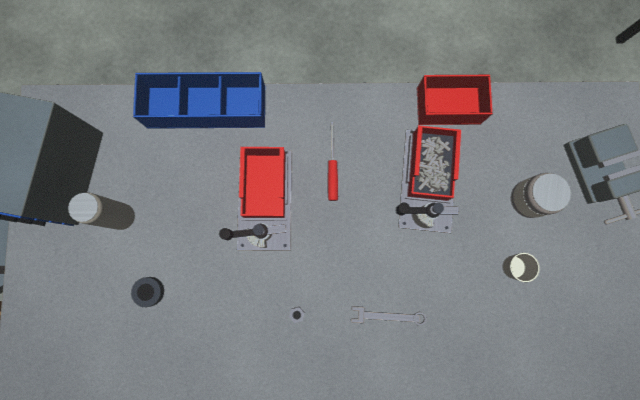

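The bolts bin is at right in the top view (about 436,162), with its knob near (402,209). The empty bin is at left (263,182). I'll zoom in.

```bash
cat > h.py <<'E'
import numpy as np, cv2
from plant import telemetry, optics, ctrl
def ray(n,u,v,z,ci=None):
    ci=ci or optics.camera_info(n); R=cv2.Rodrigues(ci['rvec'])[0]; t=ci['tvec']
    d=R.T@np.linalg.inv(ci['mtx'])@[u,v,1]; c=-R.T@t
    return c+d*(z-c[2])/d[2]
def proj(n,P,ci=None):
    ci=ci or optics.camera_info(n)
    return cv2.projectPoints(np.array(P,float).reshape(-1,3),ci['rvec'],ci['tvec'],ci['mtx'],None)[0][:,0]
E
python3 - <<'E'
import cv2
a=cv2.imread('pics/top0.png')[110:250,370:490]; cv2.imwrite('pics/topz.png',cv2.resize(a,None,fx=4.2,fy=4.2,interpolation=cv2.INTER_CUBIC))
a=cv2.imread('pics/scene0.png')[130:250,140:290]; cv2.imwrite('pics/scz.png',cv2.resize(a,None,fx=5,fy=5,interpolation=cv2.INTER_CUBIC))
E
```

```text
(no output)
```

View pics/topz.png

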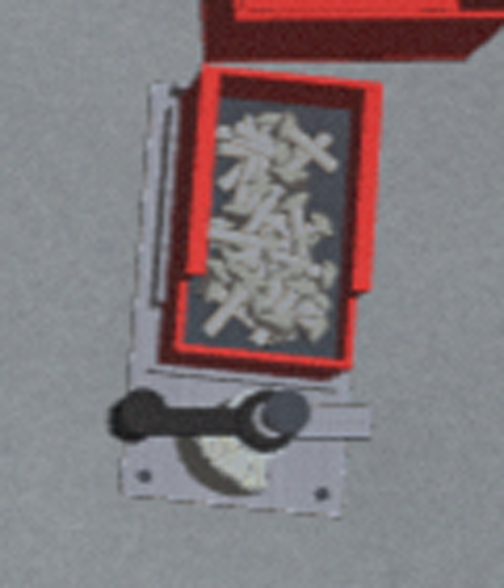

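View pics/scz.png

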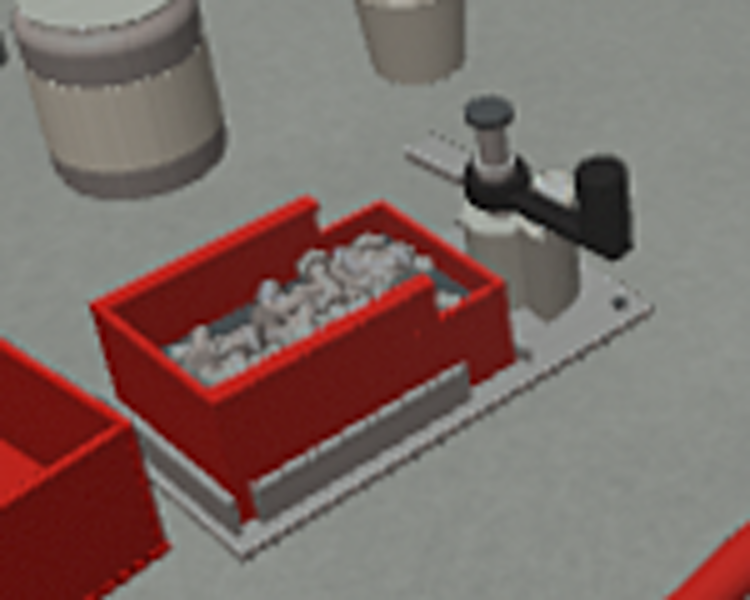

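```bash
python3 - <<'E'
from h import *
T=lambda x,y:(370+x/4.2-.4,110+y/4.2-.4)
S=lambda x,y:(140+x/5-.4,130+y/5-.4)
f=lambda a:np.round(a,4)
print('knob top from top',f(ray('top',*T(143,412),.116)))
print('knob top from scene',f(ray('scene',*S(602,167),.116)))
print('bin corners (z .081) back L,R',f(ray('top',*T(202,68),.081)),f(ray('top',*T(383,83),.081)))
print('front L,R z.058',f(ray('top',*T(176,350),.058)),f(ray('top',*T(352,368),.058)))
print('scene corners bL bR', f(ray('scene',*S(210,400),.081)),f(ray('scene',*S(92,305),.081)),'front L R',f(ray('scene',*S(505,280),.058)),f(ray('scene',*S(380,202),.058)))
# post cap: height from triangulation
def tri(pt,ps):
    Ps=[]
    for n in('top','scene'):
        ci=optics.camera_info(n);Ps.append(ci['mtx']@np.c_[cv2.Rodrigues(ci['rvec'])[0],ci['tvec']])
    X=cv2.triangulatePoints(Ps[0],Ps[1],np.array(pt,float),np.array(ps,float))[:,0];return f(X[:3]/X[3])
print('cap',tri(T(286,411),S(490,108)))
print('plate front corners z=.004',f(ray('top',*T(122,496),.004)),f(ray('top',*T(338,516),.004)),'plate left back',f(ray('top',*T(152,85),.004)))
print('knob tri',tri(T(143,412),S(602,167)))
print('bottle top left', tri((85,208),(582,280)))
E
```

```text
knob top from top [ 0.606  -0.1522  0.116 ]
knob top from scene [ 0.6088 -0.1525  0.116 ]
bin corners (z .081) back L,R [ 0.8044 -0.1988  0.081 ] [ 0.7951 -0.3002  0.081 ]
front L,R z.058 [ 0.6479 -0.1834  0.058 ] [ 0.637  -0.2819  0.058 ]
scene corners bL bR [ 0.8081 -0.2027  0.081 ] [ 0.7978 -0.2978  0.081 ] front L R [ 0.6497 -0.1843  0.058 ] [ 0.642  -0.2803  0.058 ]
cap [ 0.6062 -0.2279  0.1175]
plate front corners z=.004 [ 0.57   -0.1603  0.004 ] [ 0.5575 -0.2861  0.004 ] plate left back [ 0.8178 -0.1864  0.004 ]
knob tri [ 0.6067 -0.1532  0.1143]
bottle top left [0.6021 0.5221 0.1787]
```

Pivot ≈ (0.606, -0.228), knob ≈ (0.607, -0.1525), bin axis yaw ≈ -6°. The post cap is only about 0.118 high, so the gripper body clears it. I'll plan the transit in tool axes.

```bash
cat >> h.py <<'E'
from scipy.spatial.transform import Rotation as Ro
def plan(p,q,yaw0,yaw1,n,nr=None):
    """n rows straight from p to q, yaw change over the first nr rows; tool down"""
    nr=nr or n; d=(np.array(q)-np.array(p))/n; y=yaw0
    for i in range(n):
        R=Ro.from_euler('xyz',[180,0,y],degrees=True); s=R.inv().apply(d)
        w=-(yaw1-yaw0)/nr/6 if i<nr else 0; y-=w*6
        print(np.round(s,4).tolist(),round(w,3))
E
python3 -c "
from h import *
plan([.198,.645,.226],[.607,-.1525,.200],-17.07,-90.5,26,16)"
```

```text
[0.024, 0.0247, 0.001] 0.765
[0.0259, 0.0227, 0.001] 0.765
[0.0277, 0.0206, 0.001] 0.765
[0.0292, 0.0183, 0.001] 0.765
[0.0306, 0.0159, 0.001] 0.765
[0.0318, 0.0134, 0.001] 0.765
[0.0327, 0.0108, 0.001] 0.765
[0.0335, 0.0081, 0.001] 0.765
[0.034, 0.0054, 0.001] 0.765
[0.0344, 0.0027, 0.001] 0.765
[0.0345, -0.0001, 0.001] 0.765
[0.0344, -0.0028, 0.001] 0.765
[0.034, -0.0056, 0.001] 0.765
[0.0335, -0.0083, 0.001] 0.765
[0.0327, -0.0109, 0.001] 0.765
[0.0317, -0.0135, 0.001] 0.765
[0.0305, -0.016, 0.001] 0
[0.0305, -0.016, 0.001] 0
[0.0305, -0.016, 0.001] 0
[0.0305, -0.016, 0.001] 0
[0.0305, -0.016, 0.001] 0
[0.0305, -0.016, 0.001] 0
[0.0305, -0.016, 0.001] 0
[0.0305, -0.016, 0.001] 0
[0.0305, -0.016, 0.001] 0
[0.0305, -0.016, 0.001] 0
```

servo_tool(
  rows=[
    [[0.024, 0.025, 0], [0, 0, 0.765], 0.55],
    [[0.026, 0.023, 0], [0, 0, 0.765], 0.55],
    [[0.028, 0.021, 0], [0, 0, 0.765], 0.55],
    [[0.029, 0.018, 0], [0, 0, 0.765], 0.55],
    [[0.031, 0.016, 0], [0, 0, 0.765], 0.55],
    [[0.032, 0.013, 0], [0, 0, 0.765], 0.55],
    [[0.033, 0.011, 0], [0, 0, 0.765], 0.55],
    [[0.0335, 0.008, 0], [0, 0, 0.765], 0.55],
    [[0.034, 0.005, 0], [0, 0, 0.765], 0.55],
    [[0.034, 0.003, 0], [0, 0, 0.765], 0.55],
    [[0.0345, 0, 0], [0, 0, 0.765], 0.55],
    [[0.034, -0.003, 0], [0, 0, 0.765], 0.55],
    [[0.034, -0.006, 0], [0, 0, 0.765], 0.55],
    [[0.0335, -0.008, 0], [0, 0, 0.765], 0.55],
    [[0.033, -0.011, 0], [0, 0, 0.765], 0.55],
    [[0.032, -0.0135, 0], [0, 0, 0.765], 0.55],
  ],
)

```text
clock: 1.43
tool_pos: [0.4508, 0.1519, 0.2266]
orientation: [180.0, 0.0, -90.7]
force: [0.9, 0.2, 0.0]
opening: 0.0394
```

```bash
python3 -c "
from h import *
o=telemetry.get_obs()
for k in ('clock','joint_pos','tool_pos','orientation','force','opening'): print(k,np.round(o[k],4))
p=o['tool_pos'];plan(p,[.607,-.1525,.200],o['orientation'][2],-90.5,10)"
```

```text
clock 1.4333
joint_pos [ 4.23901e+01  1.42690e+00 -2.35253e+01 -9.10000e-03 -6.50410e+01
 -4.30984e+01]
tool_pos [0.4508 0.1519 0.2266]
orientation [ 1.799993e+02  1.070000e-02 -9.071210e+01]
force [0.8762 0.2157 0.0306]
opening 0.0394
[0.0302, -0.016, 0.0027] -0.004
[0.0302, -0.016, 0.0027] -0.004
[0.0303, -0.016, 0.0027] -0.004
[0.0303, -0.016, 0.0027] -0.004
[0.0303, -0.016, 0.0027] -0.004
[0.0303, -0.0159, 0.0027] -0.004
[0.0303, -0.0159, 0.0027] -0.004
[0.0303, -0.0159, 0.0027] -0.004
[0.0303, -0.0159, 0.0027] -0.004
[0.0303, -0.0159, 0.0027] -0.004
```

servo_tool(
  rows=[
    [[0.03, -0.016, 0.005], [0, 0, 0], 0.55],
    [[0.03, -0.016, 0.005], [0, 0, 0], 0.55],
    [[0.03, -0.016, 0.005], [0, 0, 0], 0.55],
    [[0.03, -0.016, 0.005], [0, 0, 0], 0.55],
    [[0.03, -0.016, 0.005], [0, 0, 0], 0.55],
    [[0.03, -0.016, 0.005], [0, 0, 0], 0.55],
    [[0.03, -0.016, 0.005], [0, 0, 0], 0.55],
    [[0.03, -0.016, 0.005], [0, 0, 0], 0.55],
    [[0.03, -0.016, 0.005], [0, 0, 0], 0.55],
    [[0.03, -0.016, 0.005], [0, 0, 0], 0.55],
    [[0, 0, 0], [0, 0, 0], 0.55],
    [[0, 0, 0], [0, 0, 0], 0.55],
    [[0, 0, 0], [0, 0, 0], 0.55],
  ],
)

```text
clock: 2.52
tool_pos: [0.6075, -0.148, 0.1759]
orientation: [179.9, 0.0, -90.6]
force: [-0.3, 0.3, 0.2]
opening: 0.0393
```

```bash
python3 -c "
from h import *
o=telemetry.get_obs()
for k in ('clock','joint_pos','tool_pos','orientation','force'): print(k,np.round(o[k],4))
ci=optics.camera_info('wrist');im=optics.snapshot('wrist');cv2.imwrite('pics/w1.png',im[:,:,::-1])
np.savez('w1.npz',**ci)
print('expected knob top',proj('wrist',[[.607,-.1525,.116],[.606,-.2284,.1175],[.607,-.1525,.076]],ci))
"
```

```text
clock 2.5167
joint_pos [ 4.16390e+00  1.80037e+01 -9.89910e+00 -1.52000e-02 -6.21706e+01
 -4.71480e+00]
tool_pos [ 0.6075 -0.148   0.1759]
orientation [ 1.799257e+02  7.400000e-03 -9.055800e+01]
force [-0.3492  0.2743  0.2382]
expected knob top [[317.14132819 210.53187587]
 [317.66014981 110.72953961]
 [316.99120189 198.54723959]]
```

View pics/w1.png

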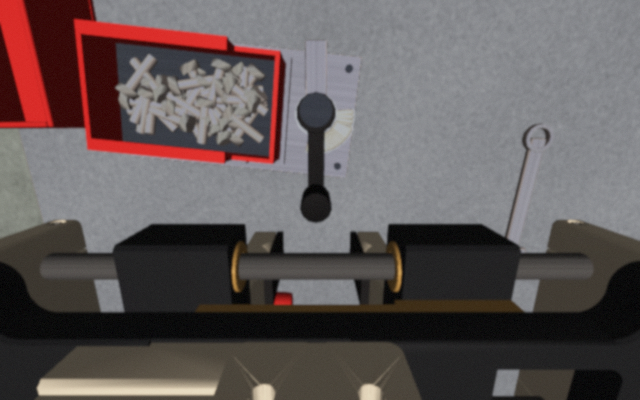

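The knob is at (316,207), centred between the fingers and within 1–2 px of the prediction. Descending.

servo_tool(
  rows=[
    [[0.0045, 0, 0.01], [0, 0, 0], 0.55],
    [[0, 0, 0.015], [0, 0, 0], 0.55],
    [[0, 0, 0.015], [0, 0, 0], 0.55],
    [[0, 0, 0.015], [0, 0, 0], 0.55],
    [[0, 0, 0.015], [0, 0, 0], 0.55],
    [[0, 0, 0.015], [0, 0, 0], 0.55],
    [[0, 0, 0], [0, 0, 0], 0.55],
    [[0, 0, 0], [0, 0, 0], 0.55],
  ],
)

```text
clock: 3.23
tool_pos: [0.6072, -0.1517, 0.0911]
orientation: [179.9, -0.0, -90.4]
force: [0.9, 0.8, 0.3]
opening: 0.0393
```

```bash
python3 -c "
from h import *
im=optics.snapshot('scene');cv2.imwrite('pics/s2.png',cv2.resize(im[110:250,140:320,::-1],None,fx=4,fy=4))
"
```

```text
(no output)
```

View pics/s2.png

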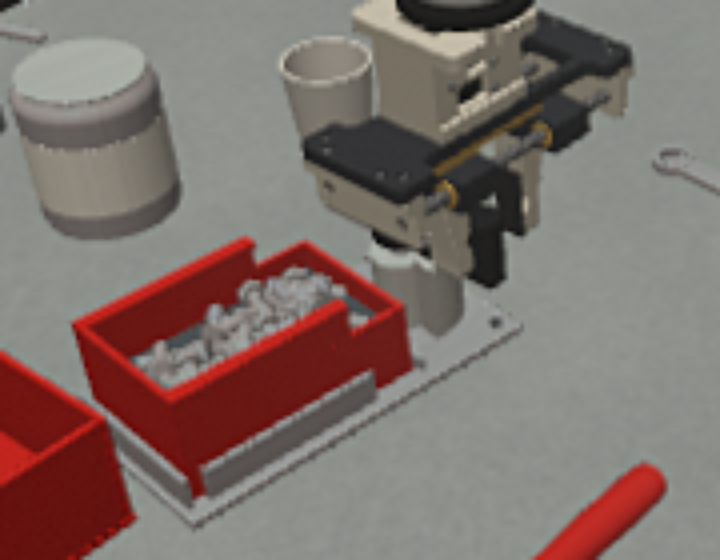

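The fingers straddle the knob (around 470–500, 240), clear of the bin, with no contact force. Now the arc, at 3° per row.

servo_tool(
  rows=[
    [[0, 0.004, 0], [0, 0, -0.5], 0.55],
    [[-0.0001, 0.004, 0], [0, 0, -0.5], 0.55],
    [[-0.0001, 0.004, 0], [0, 0, -0.5], 0.55],
    [[-0.0001, 0.004, 0], [0, 0, -0.5], 0.55],
    [[-0.0001, 0.004, 0], [0, 0, -0.5], 0.55],
    [[-0.0001, 0.004, 0], [0, 0, -0.5], 0.55],
    [[-0.0001, 0.004, 0], [0, 0, -0.5], 0.55],
    [[-0.0001, 0.004, 0], [0, 0, -0.5], 0.55],
    [[-0.0001, 0.004, 0], [0, 0, -0.5], 0.55],
    [[-0.0001, 0.004, 0], [0, 0, -0.5], 0.55],
  ],
)

```text
clock: 4.12
tool_pos: [0.5719, -0.1602, 0.0939]
orientation: [-179.7, -0.2, -60.3]
force: [6.1, 0.2, 0.0]
opening: 0.0395
```

```bash
cat >> h.py <<'E'
PV=np.array([.606,-.2284])
def st():
    o=telemetry.get_obs(); p=o['tool_pos']; d=p[:2]-PV; az=np.degrees(np.arctan2(d[1],d[0]))
    y=o['orientation'][2]
    print('t',o['clock'],'r',np.hypot(*d),'az',az,'yaw+180',y%360+180 if y>0 else y+180,'z',p[2],'F',o['force'],'Ftool',Ro.from_euler('xyz',o['orientation'],degrees=True).inv().apply(o['force']))
E
python3 -c "
from h import *
np.set_printoptions(precision=2,suppress=True);st()"
```

```text
t 4.1167 r 0.07627665813638289 az 116.59503775979866 yaw+180 119.71427975409878 z 0.09390961236035245 F [6.1  0.17 0.05] Ftool [ 2.87 -5.38 -0.01]
```

servo_tool(
  rows=[
    [[-0.0001, 0.004, 0], [0, 0, -0.5], 0.55],
    [[-0.0001, 0.004, 0], [0, 0, -0.5], 0.55],
    [[-0.0001, 0.004, 0], [0, 0, -0.5], 0.55],
    [[-0.0001, 0.004, 0], [0, 0, -0.5], 0.55],
    [[-0.0001, 0.004, 0], [0, 0, -0.5], 0.55],
    [[-0.0001, 0.004, 0], [0, 0, -0.5], 0.55],
    [[-0.0001, 0.004, 0], [0, 0, -0.5], 0.55],
    [[-0.0001, 0.004, 0], [0, 0, -0.5], 0.55],
    [[-0.0001, 0.004, 0], [0, 0, -0.5], 0.55],
    [[-0.0001, 0.004, 0], [0, 0, -0.5], 0.55],
  ],
)

```text
clock: 4.95
tool_pos: [0.5465, -0.1841, 0.0965]
orientation: [-179.5, -0.7, -30.2]
force: [6.4, 16.9, 13.4]
opening: 0.0391
```

```bash
python3 -c "
from h import *
np.set_printoptions(precision=2,suppress=True);st()"
```

```text
t 4.95 r 0.07420106482697524 az 143.34938344854774 yaw+180 149.80636826665128 z 0.0965157360892381 F [ 6.45 16.91 13.36] Ftool [ -2.77 -17.97 -13.24]
```

The force is building at the cam slope because finger friction is holding the handle down. I'll let the tool rise with it.

servo_tool(
  rows=[
    [[0, 0, -0.003], [0, 0, 0], 0.55],
    [[0, 0, -0.003], [0, 0, 0], 0.55],
    [[0, 0.002, -0.002], [0, 0, -0.25], 0.55],
    [[0, 0.002, 0], [0, 0, -0.25], 0.55],
    [[0, 0.002, 0], [0, 0, -0.25], 0.55],
  ],
)

```text
clock: 5.37
tool_pos: [0.5372, -0.1915, 0.1007]
orientation: [-179.9, -0.1, -25.9]
force: [-0.2, 3.7, 2.7]
opening: 0.0394
```

```bash
python3 -c "
from h import *
np.set_printoptions(precision=2,suppress=True);st()
im=optics.snapshot('scene');cv2.imwrite('pics/s3.png',cv2.resize(im[110:250,140:320,::-1],None,fx=4,fy=4))
im=optics.snapshot('wrist');cv2.imwrite('pics/w3.png',im[:,:,::-1])
"
```

```text
t 5.3667 r 0.07807967973864711 az 151.83110943996863 yaw+180 154.06279436387382 z 0.10069831022931339 F [-0.19  3.65  2.74] Ftool [-1.77 -3.2  -2.74]
```

View pics/s3.png

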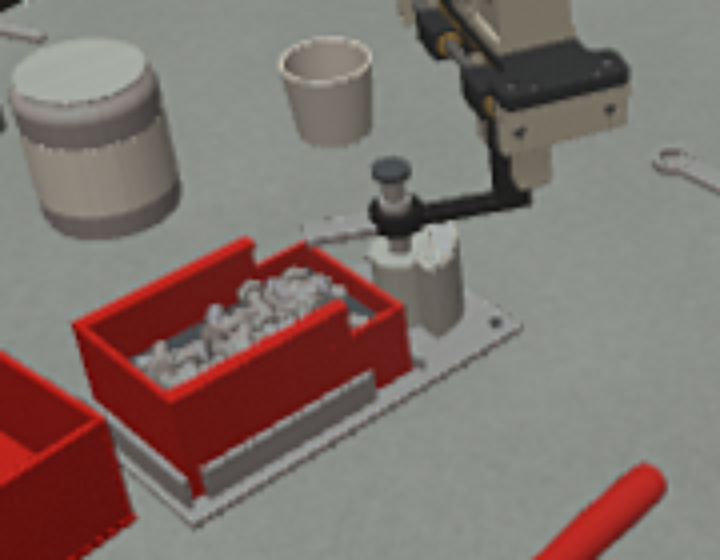

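View pics/w3.png

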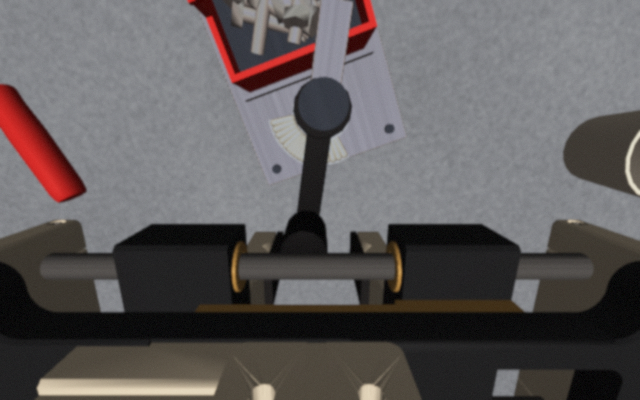

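The handle is up on the cam, with the knob against the left (trailing) finger at about (305,235), and the tongue is swinging over the bin front. I'll continue, descending with the drop.

servo_tool(
  rows=[
    [[-0.001, 0.004, 0], [0, 0, -0.5], 0.55],
    [[-0.001, 0.004, 0], [0, 0, -0.5], 0.55],
    [[-0.001, 0.004, 0], [0, 0, -0.5], 0.55],
    [[-0.0001, 0.004, 0.002], [0, 0, -0.5], 0.55],
    [[-0.0001, 0.004, 0.003], [0, 0, -0.5], 0.55],
    [[-0.0001, 0.004, 0.003], [0, 0, -0.5], 0.55],
    [[-0.0001, 0.004, 0.003], [0, 0, -0.5], 0.55],
    [[-0.0001, 0.004, 0.002], [0, 0, -0.5], 0.55],
    [[0, 0, 0], [0, 0, 0], 0.55],
    [[0, 0, 0], [0, 0, 0], 0.55],
  ],
)

```text
clock: 6.3
tool_pos: [0.5246, -0.2214, 0.0866]
orientation: [180.0, 0.0, -2.2]
force: [0.3, 0.1, 1.2]
opening: 0.0395
```

```bash
python3 -c "
from h import *
np.set_printoptions(precision=2,suppress=True);st()
im=optics.snapshot('scene');cv2.imwrite('pics/s4.png',cv2.resize(im[110:250,140:320,::-1],None,fx=4,fy=4))
im=optics.snapshot('wrist');cv2.imwrite('pics/w4.png',im[:,:,::-1])
"
```

```text
t 6.3 r 0.08169861670635079 az 175.10798375190788 yaw+180 177.83014431377322 z 0.08661965045344452 F [0.28 0.07 1.21] Ftool [ 0.28 -0.08 -1.21]
```

View pics/s4.png

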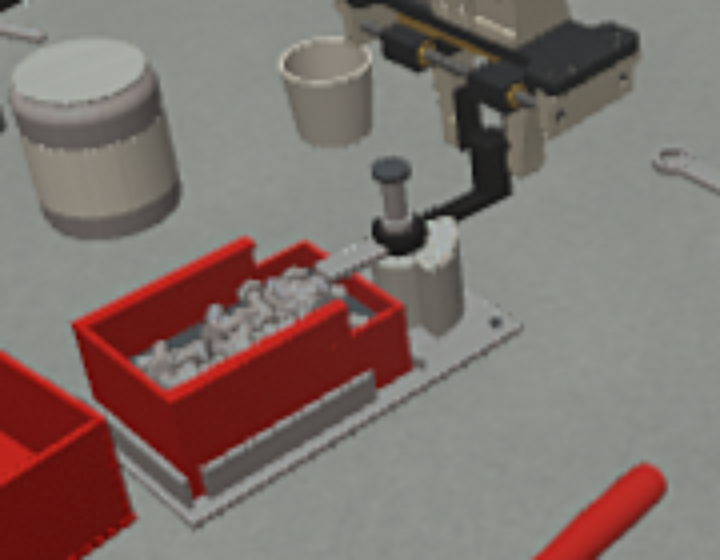

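View pics/w4.png

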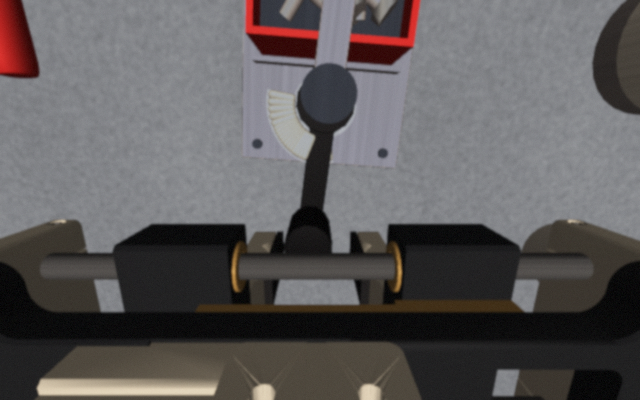

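The handle has dropped and the knob is barely touched now. I'll nudge it toward the stop to be sure it seats in the notch.

servo_tool(
  rows=[
    [[-0.002, 0.003, 0], [0, 0, -0.3], 0.55],
    [[-0.002, 0.003, 0], [0, 0, 0], 0.55],
    [[-0.002, 0.002, 0], [0, 0, 0], 0.55],
    [[0, 0, 0], [0, 0, 0], 0.55],
  ],
)

```text
clock: 6.73
tool_pos: [0.5185, -0.2292, 0.0867]
orientation: [-180.0, 0.0, -0.3]
force: [-0.0, 0.9, 0.5]
opening: 0.0393
```

```bash
python3 -c "
from h import *
np.set_printoptions(precision=2,suppress=True);st()
im=optics.snapshot('wrist');cv2.imwrite('pics/w5.png',im[:,:,::-1])
"
```

```text
t 6.7333 r 0.08751953805401867 az -179.4713363286118 yaw+180 179.70700532157892 z 0.08668501236955158 F [-0.01  0.91  0.51] Ftool [-0.02 -0.91 -0.51]
```

View pics/w5.png

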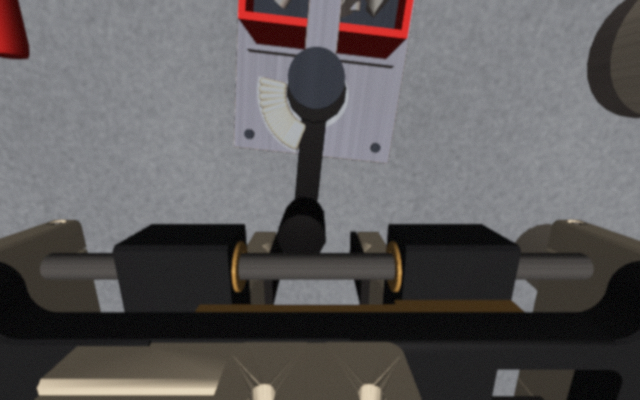

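Tool x points inward here, so my radial trim went outward. I'll correct it and look again.

servo_tool(
  rows=[
    [[0.004, 0.001, 0], [0, 0, 0], 0.55],
    [[0.004, 0.001, 0], [0, 0, 0], 0.55],
    [[0.004, 0, 0], [0, 0, 0], 0.55],
    [[0, 0, 0], [0, 0, 0], 0.55],
  ],
)

```text
clock: 7.12
tool_pos: [0.5321, -0.2313, 0.0866]
orientation: [180.0, -0.0, -0.2]
force: [-0.4, -0.3, -0.4]
opening: 0.0393
```

```bash
python3 -c "
from h import *
np.set_printoptions(precision=2,suppress=True);st()
im=optics.snapshot('wrist');cv2.imwrite('pics/w6.png',im[:,:,::-1])
im=optics.snapshot('scene');cv2.imwrite('pics/s6.png',cv2.resize(im[110:250,140:320,::-1],None,fx=4,fy=4))
"
```

```text
t 7.1167 r 0.073969164776039 az -177.7334588413212 yaw+180 179.80576011645283 z 0.0865770814559684 F [-0.39 -0.31 -0.42] Ftool [-0.39  0.31  0.42]
```

View pics/w6.png

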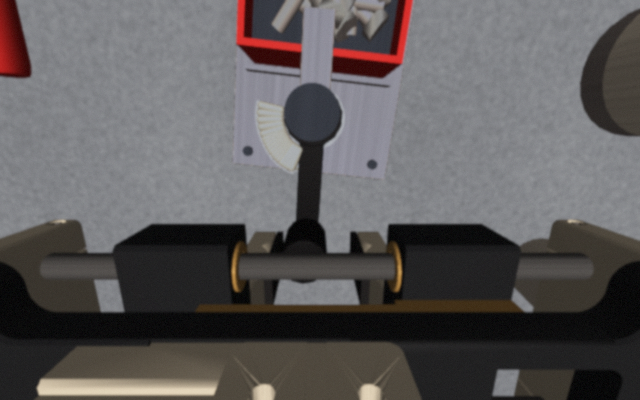

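View pics/s6.png

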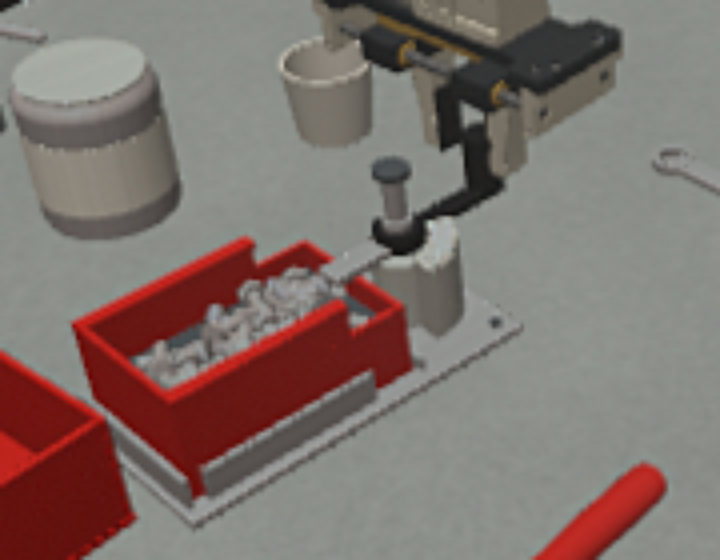

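The arm is now in line with the bin axis and the tongue is over the bin front. I'll centre the cage, rise straight up, and back away to inspect.

servo_tool(
  rows=[
    [[0, -0.003, 0], [0, 0, 0], 0.55],
    [[0, -0.003, 0], [0, 0, 0], 0.5],
    [[0, 0, 0], [0, 0, 0], 0.4],
    [[0, 0, 0], [0, 0, 0], 0.4],
    [[0, 0, -0.01], [0, 0, 0], 0.4],
    [[0, 0, -0.02], [0, 0, 0], 0.4],
    [[0, 0, -0.03], [0, 0, 0], 0.4],
    [[0, 0, -0.035], [0, 0, 0], 0.4],
    [[0, 0, -0.035], [0, 0, 0], 0.4],
    [[0, -0.03, -0.02], [0, 0, 0], 0.4],
    [[0, -0.04, 0], [0, 0, 0], 0.4],
    [[0, -0.04, 0], [0, 0, 0], 0.4],
    [[0, -0.04, 0], [0, 0, 0], 0.4],
    [[0, -0.04, 0], [0, 0, 0], 0.4],
    [[0, -0.03, 0], [0, 0, 0], 0.4],
    [[0, 0, 0], [0, 0, 0], 0.4],
    [[0, 0, 0], [0, 0, 0], 0.4],
  ],
)

```text
clock: 8.63
tool_pos: [0.5316, -0.0037, 0.2375]
orientation: [-180.0, -0.1, -0.0]
force: [0.3, -0.4, -0.4]
opening: 0.0526
```

```bash
python3 -c "
from h import *
np.set_printoptions(precision=2,suppress=True);st()
im=optics.snapshot('top');cv2.imwrite('pics/top7.png',im[:,:,::-1]);cv2.imwrite('pics/top7z.png',cv2.resize(im[110:250,370:490,::-1],None,fx=4.2,fy=4.2,interpolation=cv2.INTER_CUBIC))
im=optics.snapshot('scene');cv2.imwrite('pics/s7.png',im[:,:,::-1]);cv2.imwrite('pics/s7z.png',cv2.resize(im[130:250,140:290,::-1],None,fx=5,fy=5,interpolation=cv2.INTER_CUBIC))
"
```

```text
t 8.6333 r 0.23674363203177387 az 108.31597281485904 yaw+180 179.98093888325624 z 0.2375306786685674 F [ 0.31 -0.39 -0.35] Ftool [0.31 0.39 0.35]
```

View pics/top7z.png

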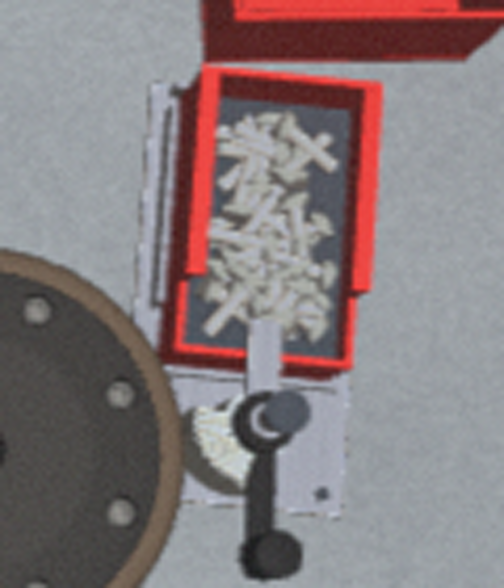

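View pics/s7z.png

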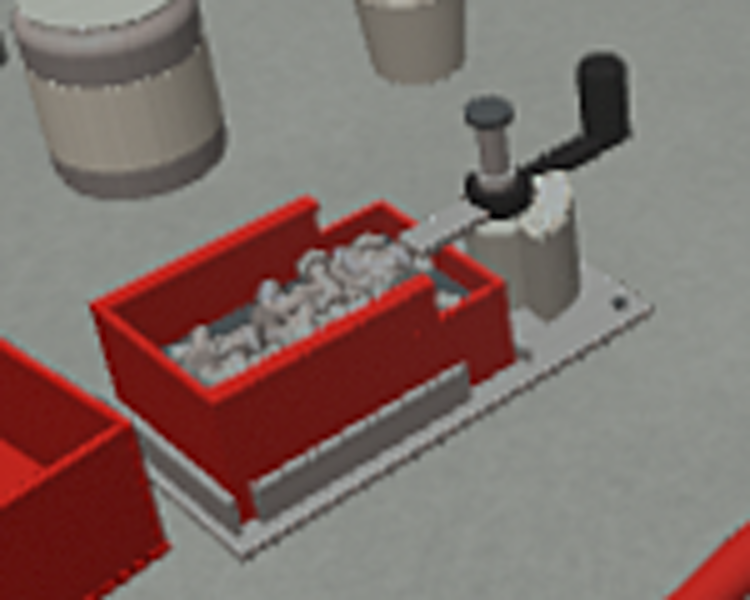

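View pics/s7.png

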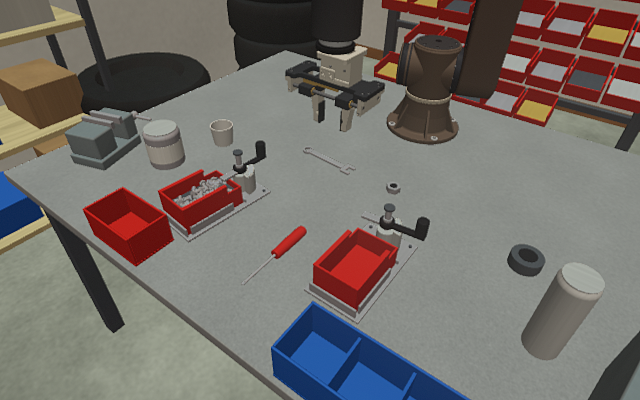

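```bash
python3 - <<'E'
from h import *
T=lambda x,y:(370+x/4.2-.4,110+y/4.2-.4)
S=lambda x,y:(140+x/5-.4,130+y/5-.4)
Ps=[]
for n in('top','scene'):
    ci=optics.camera_info(n);Ps.append(ci['mtx']@np.c_[cv2.Rodrigues(ci['rvec'])[0],ci['tvec']])
X=cv2.triangulatePoints(Ps[0],Ps[1],np.array(T(278,549)),np.array(S(602,63)))[:,0];X=X[:3]/X[3]
d=X[:2]-PV;print(X,np.hypot(*d),np.radians(np.degrees(np.arctan2(d[1],d[0]))-83.8))
for z in (.104,.110,.116,.124):
  for a in (1.45,1.5,1.57,1.62):
    t=a+np.radians(83.8);P=[*(PV+.075*np.array([np.cos(t),np.sin(t)])),z]
    s=proj('scene',P)[0];p=proj('top',P)[0]
    print(z,a,'scene zoom',((s+.4-[140,130])*5).round(0),'top zoom',((p+.4-[370,110])*4.2).round(0))
E
```

```text
[ 0.53364022 -0.22203258  0.11007623] 0.07263939237893105 1.5912361915012798
0.104 1.45 scene zoom [619.  79.] top zoom [255. 551.]
0.104 1.5 scene zoom [615.  76.] top zoom [262. 552.]
0.104 1.57 scene zoom [608.  72.] top zoom [272. 554.]
0.104 1.62 scene zoom [604.  70.] top zoom [279. 554.]
0.11 1.45 scene zoom [618.  69.] top zoom [258. 550.]
0.11 1.5 scene zoom [614.  66.] top zoom [265. 552.]
0.11 1.57 scene zoom [608.  63.] top zoom [275. 553.]
0.11 1.62 scene zoom [603.  60.] top zoom [282. 554.]
0.116 1.45 scene zoom [618.  59.] top zoom [261. 550.]
0.116 1.5 scene zoom [613.  56.] top zoom [268. 551.]
0.116 1.57 scene zoom [607.  53.] top zoom [278. 553.]
0.116 1.62 scene zoom [602.  50.] top zoom [285. 553.]
0.124 1.45 scene zoom [617.  46.] top zoom [265. 549.]
0.124 1.5 scene zoom [612.  43.] top zoom [272. 551.]
0.124 1.57 scene zoom [606.  39.] top zoom [282. 552.]
0.124 1.62 scene zoom [601.  36.] top zoom [289. 552.]
```

The knob top is at z ≈ 0.110, so its centre is at 90 mm, the notch height. The angle is ≈ 1.59 rad, which is locked. The bin's pixels are unchanged and the empty bin's handle is untouched, so I'm handing in.

```bash
python3 -c "
from plant import ctrl
print(ctrl.close_job())"
```

```text
the job is handed in; nothing more can be done
None
```

The handle at the bin of bolts is swung anticlockwise over the cam and sits in the low notch. I caged its knob loosely between the fingers, released it, and backed off before handing in at about 9 s.

- **Locked:** after release, the two cameras put the handle at about 1.59 rad (locked range 1.5 to 1.65). The knob centre is at about 90 mm, which is the notch height. The triangulated arm length came out at 72.6 mm instead of 75 mm, about the camera calibration error.
- **Bin of bolts:** it shows no visible shift in the before and after pictures.
- **Empty bin's dock:** its handle looks as it was, and I never went near it.
- **Forces:** finger friction held the handle down on the cam slope, and the wrist force rose to about 22 N. I raised the tool with the knob and it fell back to a few newtons. At the end the robot was touching nothing.
- **Slip:** one small sideways adjustment in the notch went outward instead of inward. I corrected it before letting go, and it had no visible effect.

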